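# Fetch the seed jar from among the bottles and set it on the balance

### The arm

A 7-joint arm with a two-finger parallel gripper is mounted at the origin on the work surface. World frame = base frame: x ahead of the robot, y to its left, z up, the work surface at z = 0. Lengths are in m, angles in rad, forces in N, time in s.
With the tool pointing down it reaches from about 0.4 to 0.9 m from the base axis. Payload 5.6 kg.
Tool frame: the origin (TCP) lies between the finger pads; the fingertips stand 8 mm ahead of it and the grasp point (between the pads) lies 11 mm behind it; z points along the fingers, y is the direction in which the jaws open and shut (so a half turn about z gives the same grasp; the last joint's range is limited). The gripper opens to 92 mm and grips with 3 to 60 N. Pads are 20 mm wide; open, the fingers measure 128 mm over their backs; the gripper's body (75 mm by 189 mm) begins 69 mm behind the grasp point.
Start: joints at [1.283, 0.468, -0.012, 1.603, 0.006, 1.071, -0.056], TCP at [0.157, -0.631, 0.223] pointing down, gripper open.
Joint ranges: [-2.53, 2.53], [-0.31, 2.02], [-1.57, 1.55], [0.28, 2.44], [-1.29, 4.43], [0.15, 1.84], [-2.92, 2.92]. Speed limits (rad/s): [2.57, 2.57, 3.14, 3.14, 3.14, 3.14, 3.14].

### API

Orientations are given as a rotation vector (axis times angle).
In Python, from station import bot gives the robot as it stands.
- The arm moves only by the tool apply_moves, never from a script. Its argument "increments" is a list of rows, each a list of 5 numbers: the shift along the tool's x, y, z in mm, then the turn about the tool's z in degrees, then the opening, from 0 (shut) to 1 (fully open). A call has exactly 5 rows; each row shifts and turns the commanded pose from where the row before left it, along the tool's axes as they then stand; what a row does not reach is not made up. A row lasts 1/10 s, in which the tool goes at most 50 mm and 8.59 degrees, less where a joint would pass 70% of its speed; a pose out of reach is approached as far as the arm can. A call is refused whole if a number of a shift passes 50 or a number of a turn 8.59, either way. A call with a gripper value outside its range is refused whole. The fingers move at their own pace and stop on an object; "squeeze" is the grip in N (left out, the last holds). Time passes only in rows, so rows that do not move let the fingers close, or fill a call up. It gives the time, the measured TCP pose, the force and the opening at its end, in the units of the state.
- bot.read_state(): the state, without advancing time (a new reading comes with each control period).
- bot.read_camera(name): name is "scene" or "top" or "wrist"; returns a dict with "frame" (400x640x3 uint8, red, green, blue), "depth" (400x640 float32, m along the optical axis (not along the pixel's ray), 0 where there is no reading), "intrinsics" (3x3 intrinsics, pixels), "T" (4x4, takes a point from camera to world coordinates). Camera axes: x right, y up, looking along -z (the intrinsics and any distortion apply to the point x, -y, -z); pixel columns grow to the right and rows downward; lengths in m; the calibration is good to about 2 mm. The wrist camera is an equidistant fisheye: a pixel r from the principal point sees the ray r / f radians off the axis. A picture is of the moment at which its call begins.
- bot.finish_job(): hands the job in, once; it reports no verdict.
Trained networks look in the newest picture that a camera, given by its name, has taken for a name from the list of things; names that differ only in an ending like _2 or _b are one class to them, and where a whole thing is asked for, a point or a joint stands for the part that bears it (a point fixed in the world has none). Each returns a list of dicts, best first, with "conf" (0 to 1); they miss things now and then, are a little off and sometimes report something else, mostly with a low value. They report only what shows in the picture. A call takes as long as a camera call. They do not tell look-alikes from the thing itself.
- bot.cut_out(camera, target): "region" (400x640 bool, what is visible of it) and "at" ([column, row] in pixels, amid what is visible of it).
The state is a dict: "time": time; "joints": joint angles; "qd": joint speeds; "effort": joint torques, N m; "ee_pos": TCP position; "tcp_rot": TCP orientation; "force": force on the tool from outside, world axes, zero at the start; "wrist_torque": the same for the moment, N m; "width": finger opening in m.
Only numpy, scipy, OpenCV 4.12 (cv2) and the standard library are available. Lean on these libraries where they do the work, as an engineer would, in place of code of your own. Each camera call takes 0.05 s, during which the arm holds its last target. There are 200 camera calls.

### The job

The small seed jar is hemmed in on the storage tray: leaving the jar where it is, first move the round bottle, the square bottle and the flask, one by one, over to the grey side mat so that all three stand there upright together. Then stand the jar in the middle of the balance pan, and only after that put each of the three back upright and centred on its own cork coaster, the one it stood on at the start. Set everything down rather than dropping it, tip nothing over, and leave the glass beaker behind the tray alone.

Things in the scene. Friction and masses are not known exactly. Their poses are not given: they have to be found in the camera images.
- round_bottle: Closed round amber bottle, 140 mm tall: straight body 50 mm in diameter up to 105 mm, shoulder, then a black cap 32 mm in diameter from 118 to 140 mm. About 0.3 kg. Origin at the centre of its underside, z up along its axis. Stands at the start on its own coaster (coaster_round), about 80 to 96 mm from the jar (centre to centre).
- square_bottle: Closed off-white plastic bottle of square section, 140 mm tall: straight body 50 x 50 mm up to 105 mm, shoulder, then a round black cap 32 mm in diameter from 118 to 140 mm. About 0.3 kg. Origin at the centre of its underside, z up; x and y at right angles to its faces. Stands at the start on its own coaster (coaster_square), about 80 to 96 mm from the jar (centre to centre).
- flask: Off-white plastic conical flask with a dark rubber stopper, 145 mm tall: base 66 mm in diameter (straight for 10 mm), cone narrowing to a straight neck 30 mm in diameter between 80 and 132 mm height, stopper 32 to 34 mm in diameter above it. About 0.2 kg. Origin at the centre of its underside, z up along its axis. Stands at the start on its own coaster (coaster_flask), about 80 to 96 mm from the jar (centre to centre).
- jar: The seed jar: small low off-white round jar with a flat black lid of the same diameter, 52 mm in diameter, 58 mm tall, about 0.15 kg. Origin at the centre of its underside, z up. It stands on the floor of the grey storage tray (4 mm thick, rim 10 mm high), with one of the three tall things on its robot side and one on its left and right; which is where varies.
- coaster_round: Round cork coaster 74 mm in diameter, 4 mm thick, fixed on the storage tray: the round bottle's home. Origin at the centre of its underside; its top is 4 mm above that (8 mm above the bench).
- coaster_square: Square cork coaster 74 x 74 mm, 4 mm thick, fixed on the storage tray: the square bottle's home. Origin at the centre of its underside, x and y along its sides; its top is 4 mm above that (8 mm above the bench).
- coaster_flask: Larger round cork coaster 90 mm in diameter, 4 mm thick, fixed on the storage tray: the flask's home. Origin at the centre of its underside; its top is 4 mm above that (8 mm above the bench).
- mat: Grey ribbed bench mat, the side area for the three tall things, on the left or right of the storage tray: 260 mm along its x, 150 mm along its y, 3 mm thick, fixed on the bench. Origin at the centre of its underside.
- balance: White school balance fixed on the bench on the other side of the tray from the mat, 200 x 165 mm in plan, 44 mm high, display towards its -x. Its round steel pan, 84 mm in diameter, has its flat top 55 mm above the bench, above all else of the balance. Origin on the bench straight below the centre of the pan. The pan does not move.
- beaker: Bystander: empty open glass beaker, 70 mm in diameter, 90 mm tall, standing on the bench beyond the storage tray. Origin at the centre of its underside. Not to be disturbed.
Not all that is in view belongs to the job. Leave any green or yellow look-alike of the coaster_flask alone.

How it is judged:
By the outcome, as a careful person would: the job done as asked, in the order asked, and still so for the second after the job is handed in, with the robot touching nothing.
It also fails if it takes over 149 s, if anything falls off the work surface, if the arm or the gripper's body presses on something with over 40 N, if the wrist force passes 120 N, or if a joint passes its speed limit or range.

## Working session

There is one attempt and no reset: what is moved stays moved. The work goes in short steps, Python scripts to look and compute and a tool call to move; the robot and the scene stay as the last step left them, time stands still between calls to the robot, and variables do not carry over. Pictures are saved under pics/ and viewed, about 12 in all and at most 16, crops included, and the job is handed in when it is done.

Besides the shell and the picture viewer there is one more tool, called after "Emit:" as name([rows], argument=value, ...), one row to a line, values as JSON. apply_moves: Moves the arm, as the interface text tells. Its arguments: {"type":"object","properties":{"increments":{"type":"array","items":{"type":"array","items":{"type":"number"}}},"squeeze":{"type":"number"}},"required":["increments"]}

```bash
ls; mkdir -p pics; python3 - <<'E'
from station import bot
import cv2,numpy as np
s=bot.read_state();print(s)
for c in("scene","top"):
    d=bot.read_camera(c);cv2.imwrite(f"pics/{c}0.png",d["frame"][:,:,::-1]);print(c,d["intrinsics"].tolist(),d["T"].round(4).tolist())
    np.savez(f"{c}0.npz",**d)
    for n in "round_bottle square_bottle flask jar coaster_round coaster_square coaster_flask mat balance beaker".split():
        r=bot.cut_out(c,n);print(n,[(round(q["conf"],2),[int(v) for v in q["at"]],int(q["region"].sum())) for q in r])
print(bot.read_state()["time"])
E
```

```text
pics
{'time': 0.0, 'joints': array([ 1.28301583,  0.46836322, -0.01160125,  1.60360561,  0.00602871,
        1.07143117, -0.05632152]), 'qd': array([-2.12966161e-05,  9.48841260e-04, -1.31398994e-04,  1.38930852e-03,
       -5.68334504e-06, -4.46456713e-04, -5.99839756e-04]), 'effort': array([ 5.06409924e-04, -5.20574749e+01, -1.30757882e-02, -2.43750322e+01,
       -5.68759802e-02,  1.73799932e-02,  1.34778834e-04]), 'ee_pos': array([ 0.15730832, -0.6300886 ,  0.22165687]), 'tcp_rot': array([-3.11638387e+00, -3.83215113e-01,  5.72450605e-04]), 'force': array([ 0.66567402, -0.62560363,  0.35508398]), 'wrist_torque': array([-0.02232594,  0.00883699, -0.0058753 ]), 'width': 0.09192155201791444}
scene [[500.5450279043766, 0.0, 325.3336191616088], [0.0, 500.5450279043766, 202.89585040960034], [0.0, 0.0, 1.0]] [[-0.6718, -0.4282, 0.6045, 1.1789], [0.7408, -0.3931, 0.5447, 0.5877], [0.0044, 0.8137, 0.5813, 0.6546], [0.0, 0.0, 0.0, 1.0]]
round_bottle [(0.7, [327, 164], 761), (0.39, [267, 182], 1336)]
square_bottle [(0.56, [328, 214], 1983)]
flask [(0.82, [269, 182], 1323), (0.51, [264, 208]
[... 373 characters left out ...]
603998300604], [0.0, 442.92447279213343, 199.52701373103864], [0.0, 0.0, 1.0]] [[-0.01, 0.9809, -0.1943, 0.3564], [-0.9997, -0.014, -0.0188, -0.0108], [-0.0211, 0.194, 0.9808, 0.9796], [0.0, 0.0, 0.0, 1.0]]
round_bottle [(0.69, [325, 216], 642)]
square_bottle [(0.85, [286, 174], 900), (0.18, [181, 223], 7749)]
flask [(0.7, [372, 179], 898)]
jar [(0.65, [329, 181], 569)]
coaster_round [(0.52, [328, 232], 289)]
coaster_square [(0.82, [300, 193], 314), (0.26, [182, 224], 7735)]
coaster_flask [(0.98, [398, 300], 1489), (0.9, [358, 189], 431), (0.86, [369, 110], 1117), (0.73, [444, 132], 1208)]
mat [(0.7, [181, 226], 7698)]
balance [(0.94, [469, 215], 7525), (0.61, [300, 189], 381)]
beaker []
1.1
```

View pictures.

View pics/top0.png

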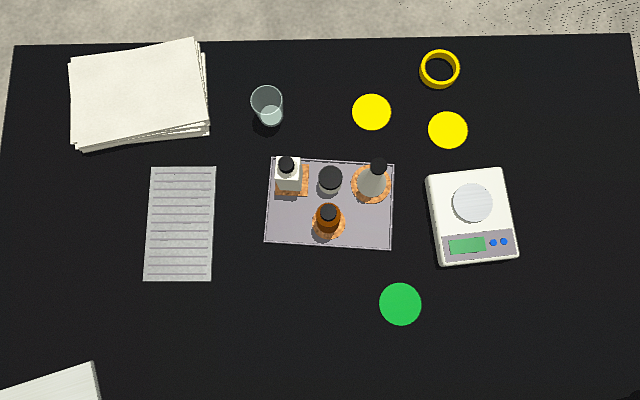

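View pics/scene0.png

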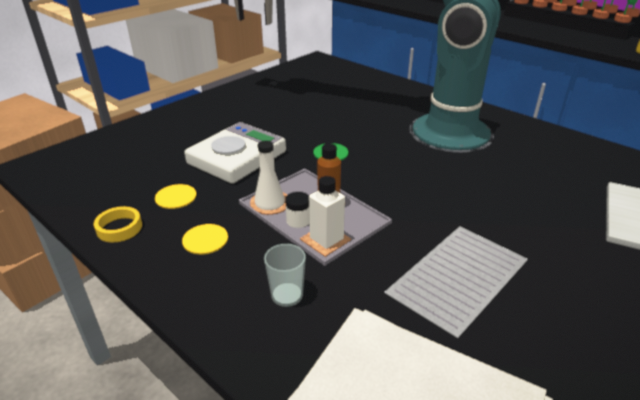

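```bash
cat > h.py <<'E'
import numpy as np,cv2
def cloud(d):
    K=d["intrinsics"];T=d["T"];z=d["depth"].astype(float)
    v,u=np.mgrid[:z.shape[0],:z.shape[1]]
    P=np.stack([(u-K[0,2])/K[0,0]*z,-(v-K[1,2])/K[1,1]*z,-z],-1)
    W=P@T[:3,:3].T+T[:3,3]; W[z==0]=np.nan
    return W
def comps(m,W,lo=15):
    n,l,s,c=cv2.connectedComponentsWithStats(m.astype(np.uint8))
    for i in range(1,n):
        if s[i,4]>=lo:
            k=l==i; yield c[i].round().astype(int),s[i,4],k,W[k]
E
python3 - <<'E'
from h import *
for c in("top","scene"):
    d=np.load(c+"0.npz");W=cloud(d);f=d["frame"].astype(int);z=W[...,2]
    box=(abs(W[...,0]-.5)<.25)&(abs(W[...,1])<.55)
    print(c)
    for nm,m in dict(caps=box&(z>.138)&(z<.175),lid=box&(z>.056)&(z<.068)&(f.max(-1)<110)&(abs(W[...,1])<.15),
        pan=box&(z>.051)&(z<.060)&(W[...,1]<-.15),
        cork=box&(z<.02)&(f[...,0]-f[...,2]>50)&(f[...,0]<250)&(f[...,1]<f[...,0]-30)&(abs(W[...,1])<.2),
        mat=box&(z<.015)&(f.min(-1)>90)&(W[...,1]>.17),glass=box&(z>.06)&(W[...,0]>.58)).items():
        for px,n,k,P in comps(m,W):
            (cx,cy),(w,h),a=cv2.minAreaRect(P[:,:2].astype(np.float32))
            e,r=cv2.minEnclosingCircle(P[:,:2].astype(np.float32))
            print(nm,px,n,"z",np.percentile(P[:,2],[5,50,95]).round(4),"mean",P[:,:2].mean(0).round(4),"rect",np.round([cx,cy,w,h],4),round(a,1),"circ",np.round([*e,r],4))
E
```

```text
top
caps [285 163] 217 z [0.1434 0.1482 0.1505] mean [0.5938 0.0653] rect [0.5949 0.0651 0.0313 0.0294] 3.5 circ [0.5947 0.0657 0.016 ]
caps [378 166] 243 z [0.1494 0.1534 0.1558] mean [ 0.5848 -0.1137] rect [ 0.5858 -0.1137  0.0313  0.0338] 87.4 circ [ 0.5855 -0.1143  0.0172]
caps [328 212] 219 z [0.1456 0.1483 0.1508] mean [ 0.4972 -0.0156] rect [ 0.4972 -0.0162  0.0305  0.0304] 89.3 circ [ 0.4976 -0.0159  0.016 ]
lid [330 177] 447 z [0.0593 0.0624 0.0649] mean [ 0.5865 -0.0218] rect [ 0.5864 -0.021   0.0491  0.0493] 88.7 circ [ 0.5869 -0.0219  0.0259]
pan [472 202] 1208 z [0.0522 0.0549 0.0576] mean [ 0.5292 -0.3214] rect [ 0.53   -0.3215  0.0836  0.0821] 89.8 circ [ 0.53   -0.3215  0.0426]
cork [297 185] 334 z [0.0055 0.0085 0.0116] mean [0.5839 0.0516] rect [0.5963 0.0641 0.0739 0.0739] 88.2 circ [0.5968 0.0639 0.0508]
cork [369 187] 463 z [0.005  0.0082 0.0114] mean [ 0.575  -0.1107] rect [ 0.5822 -0.113   0.0902  0.085 ] 63.6 circ [ 0.5848 -0.114   0.0458]
cork [329 228] 303 z [0.0051 0.0081 0.0117] mean [ 0.4833 -0.0188] rect [ 0.491  -0.0175  0.0591  0.0725] 4.1 circ [ 0.497
[... 1790 characters left out ...]
0.5955 -0.1113  0.045 ]
cork [322 245] 356 z [0.006  0.0088 0.011 ] mean [0.6166 0.0735] rect [0.5998 0.0646 0.0763 0.0731] 86.6 circ [0.601  0.0649 0.0498]
mat [456 280] 8113 z [0.0021 0.0042 0.0061] mean [0.5159 0.3186] rect [0.5006 0.3139 0.1534 0.2709] 89.4 circ [0.5021 0.3138 0.1515]
glass [266 165] 666 z [0.064  0.1082 0.154 ] mean [ 0.5949 -0.1063] rect [ 0.5955 -0.1104  0.0308  0.0399] 0.3 circ [ 0.5924 -0.1104  0.0215]
glass [321 202] 1499 z [0.0622 0.0995 0.1486] mean [0.6063 0.0606] rect [0.6014 0.0233 0.1403 0.043 ] 89.5 circ [0.595  0.0238 0.0713]
glass [290 254] 510 z [0.0619 0.0782 0.0909] mean [0.7326 0.1045] rect [0.7344 0.1133 0.0689 0.0308] 90.0 circ [0.7484 0.1133 0.0346]
```

```bash
python3 - <<'E'
import cv2
a=cv2.imread("pics/top0.png")[140:260,250:410];b=cv2.imread("pics/scene0.png")[130:270,220:400]
a=cv2.resize(a,None,fx=5,fy=5,interpolation=cv2.INTER_CUBIC);cv2.imwrite("pics/crop0.png",a[:600,:800])
E
```

```text
(no output)
```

View pics/crop0.png

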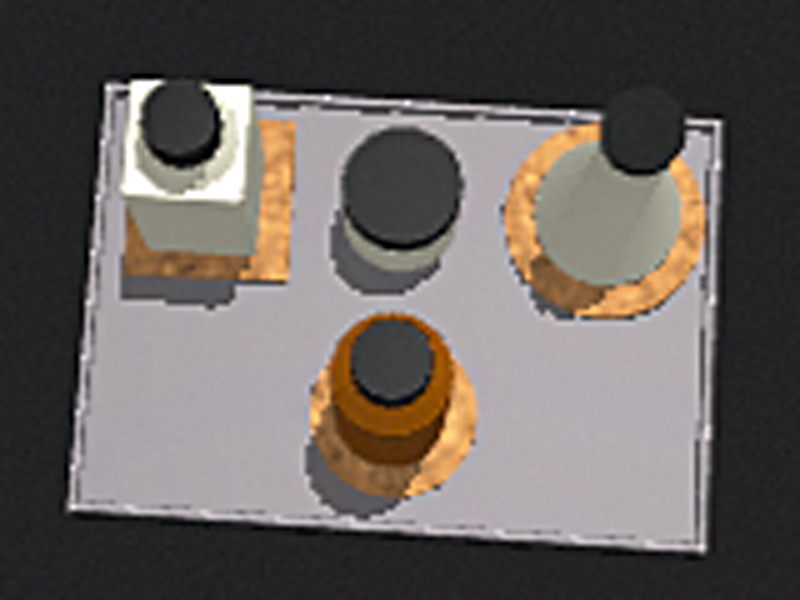

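Top picture: the square bottle is at (287,174), the jar at (330,180), the flask at (372,179) and the round bottle at (327,216). The mat is at (180,224) and the pan at (472,202).

Possible look-alikes:
- **Flask coaster:** green disc (400,303), yellow discs (371,111) and (447,130). I choose the cork one at (369,187).
- **Jar:** only one candidate, the black lid at (330,177).
- **Round bottle:** only the amber one at (327,216).

The crop confirms these choices. I start with the round bottle, tool yaw squared to the world.

Emit:
apply_moves([
  [0,0,-5,7,1],
  [0,0,-5,7,1],
  [15,-25,-5,0,1],
  [24,-44,-5,0,1],
  [24,-44,-5,0,1],
], squeeze=25)

```text
time: 1.6
ee_pos: [0.2204, -0.5172, 0.2474]
tcp_rot: [-3.142, 0.002, 0.0]
force: [1.1, -0.5, 0.3]
width: 0.0922
```

Emit:
apply_moves([
  [24,-44,0,0,1],
  [24,-44,0,0,1],
  [24,-44,0,0,1],
  [24,-44,0,0,1],
  [24,-44,0,0,1],
])

```text
time: 2.1
ee_pos: [0.3404, -0.297, 0.2479]
tcp_rot: [3.141, 0.0, 0.001]
force: [0.5, 0.1, 0.6]
width: 0.0917
```

Emit:
apply_moves([
  [24,-44,0,0,1],
  [24,-44,0,0,1],
  [24,-44,0,0,1],
  [24,-44,0,0,1],
  [0,0,0,0,1],
])

```text
time: 2.6
ee_pos: [0.4382, -0.1168, 0.2481]
tcp_rot: [-3.14, -0.018, -0.004]
force: [0.3, 0.6, -0.2]
width: 0.0919
```

Emit:
apply_moves([
  [20,-34,0,0,1],
  [20,-34,0,0,1],
  [13,-22,0,0,1],
  [7,-11,0,0,1],
  [0,0,0,0,1],
])

```text
time: 3.1
ee_pos: [0.4958, -0.0214, 0.2474]
tcp_rot: [-3.141, -0.004, 0.0]
force: [0.0, -0.6, 0.5]
width: 0.0917
```

Emit:
apply_moves([
  [2,-6,20,0,1],
  [0,0,35,0,1],
  [0,0,35,0,1],
  [0,0,20,0,1],
  [0,0,0,0,1],
])

```text
time: 3.6
ee_pos: [0.4946, -0.0183, 0.1349]
tcp_rot: [3.141, -0.003, -0.01]
force: [0.6, -0.0, 0.0]
width: 0.0918
```

```bash
python3 - <<'E'
from station import bot
import cv2
s=bot.read_state();print(s["ee_pos"],s["tcp_rot"],s["force"])
w=bot.read_camera("wrist")["frame"];t=bot.read_camera("scene")["frame"][100:300,180:500]
cv2.imwrite("pics/w1.png",cv2.vconcat([cv2.resize(w,(480,300)),cv2.resize(t,(480,300))])[:,:,::-1])
E
```

```text
[ 0.49456923 -0.01834714  0.13491349] [ 3.14091001 -0.00332229 -0.01014778] [ 0.62567783 -0.01971622  0.01007116]
```

View pics/w1.png

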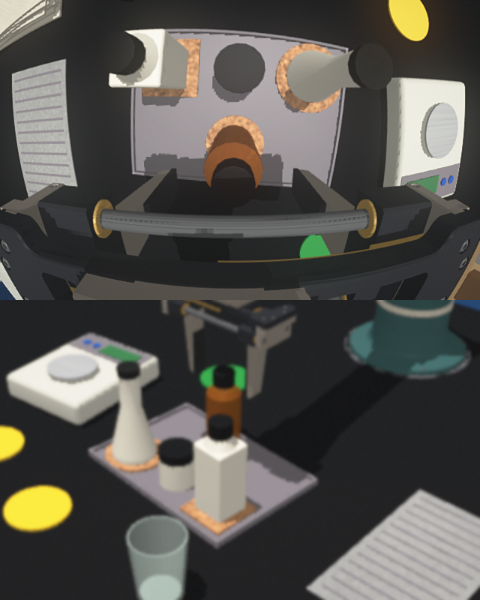

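The wrist view (top half) shows the round bottle's cap at about (232,185), between the fingers, which straddle it in y. The scene crop agrees. I correct 4 mm in x and 3 mm in y, descend and close.

Emit:
apply_moves([
  [4,-3,15,0,1],
  [0,0,25,0,1],
  [0,0,10,0,1],
  [0,0,0,0,1],
  [0,0,0,0,1],
])

```text
time: 4.2
ee_pos: [0.5019, -0.013, 0.088]
tcp_rot: [-3.142, -0.001, -0.001]
force: [0.0, -0.2, 0.2]
width: 0.0917
```

Emit:
apply_moves([
  [0,0,0,0,0.3],
  [0,0,0,0,0.2],
  [0,0,0,0,0.2],
  [0,0,0,0,0.2],
  [0,0,0,0,0.2],
], squeeze=25)

```text
time: 4.7
ee_pos: [0.5015, -0.0135, 0.0877]
tcp_rot: [3.141, 0.0, 0.0]
force: [-0.2, -2.7, 1.5]
width: 0.0541
```

Emit:
apply_moves([
  [0,0,0,0,0.2],
  [0,0,0,0,0.2],
  [0,0,0,0,0.2],
  [0,0,-5,0,0.2],
  [0,0,-10,0,0.2],
])

```text
time: 5.2
ee_pos: [0.4999, -0.0125, 0.1018]
tcp_rot: [-3.141, -0.001, 0.005]
force: [-0.9, -0.3, -3.9]
width: 0.0498
```

Emit:
apply_moves([
  [0,0,-25,0,0.2],
  [0,0,-30,0,0.2],
  [-5,-10,-15,0,0.2],
  [-8,-25,0,0,0.2],
  [-10,-38,0,0,0.2],
])

```text
time: 5.7
ee_pos: [0.4779, 0.0595, 0.173]
tcp_rot: [3.141, -0.006, 0.001]
force: [0.4, 1.2, -3.5]
width: 0.0496
```

Emit:
apply_moves([
  [-10,-40,0,0,0.2],
  [-10,-40,0,0,0.2],
  [-10,-40,0,0,0.2],
  [-10,-40,0,0,0.2],
  [-10,-35,0,0,0.2],
])

```text
time: 6.2
ee_pos: [0.4262, 0.2575, 0.1725]
tcp_rot: [-3.141, -0.004, 0.001]
force: [0.6, -0.1, -3.0]
width: 0.0498
```

Emit:
apply_moves([
  [-8,-28,0,0,0.2],
  [-4,-18,0,0,0.2],
  [0,-8,0,0,0.2],
  [0,0,0,0,0.2],
  [0,0,0,0,0.2],
])

```text
time: 6.7
ee_pos: [0.4163, 0.3077, 0.1722]
tcp_rot: [3.14, -0.001, -0.001]
force: [0.2, 0.0, -4.7]
width: 0.0496
```

Emit:
apply_moves([
  [0,-3,20,0,0.2],
  [0,-3,30,0,0.2],
  [0,0,22,0,0.2],
  [0,0,10,0,0.2],
  [0,0,2,0,0.2],
])

```text
time: 7.2
ee_pos: [0.4162, 0.3133, 0.0875]
tcp_rot: [3.14, -0.002, -0.003]
force: [-0.4, 0.0, -4.0]
width: 0.0492
```

Emit:
apply_moves([
  [0,0,2,0,0.2],
  [0,0,1,0,0.2],
  [0,0,1,0,0.2],
  [0,0,0,0,0.2],
  [0,0,0,0,0.2],
])

```text
time: 7.7
ee_pos: [0.4164, 0.315, 0.0849]
tcp_rot: [-3.141, -0.001, -0.001]
force: [0.0, -0.1, -4.4]
width: 0.0499
```

Emit:
apply_moves([
  [0,0,1,0,0.2],
  [0,0,1,0,0.2],
  [0,0,0.5,0,0.2],
  [0,0,0,0,0.2],
  [0,0,0,0,0.2],
])

```text
time: 8.2
ee_pos: [0.4167, 0.315, 0.0826]
tcp_rot: [-3.141, -0.0, -0.002]
force: [-0.7, -1.1, 5.2]
width: 0.0496
```

Emit:
apply_moves([
  [0,0,0,0,0.6],
  [0,0,0,0,0.7],
  [0,0,0,0,0.8],
  [0,0,0,0,0.8],
  [0,0,0,0,0.8],
])

```text
time: 8.7
ee_pos: [0.4162, 0.315, 0.0819]
tcp_rot: [-3.141, -0.001, 0.0]
force: [-0.5, -0.0, 0.3]
width: 0.0736
```

Emit:
apply_moves([
  [0,0,-10,0,0.9],
  [0,0,-30,0,0.9],
  [0,0,-45,0,1],
  [0,0,-45,0,1],
  [0,0,-30,0,1],
])

```text
time: 9.2
ee_pos: [0.4167, 0.3158, 0.2459]
tcp_rot: [-3.139, -0.001, -0.005]
force: [0.9, 0.0, -0.6]
width: 0.0915
```

Emit:
apply_moves([
  [15,20,-5,0,1],
  [30,40,0,0,1],
  [30,40,0,0,1],
  [30,40,0,0,1],
  [30,40,0,0,1],
])

```text
time: 9.7
ee_pos: [0.5523, 0.1334, 0.2481]
tcp_rot: [-3.141, -0.001, -0.002]
force: [0.3, 0.6, 0.3]
width: 0.092
```

Emit:
apply_moves([
  [25,38,0,0,1],
  [15,22,0,0,1],
  [5,10,0,2.5,1],
  [0,0,0,0,1],
  [0,0,0,0,1],
])

```text
time: 10.2
ee_pos: [0.5955, 0.067, 0.2473]
tcp_rot: [-3.14, 0.064, 0.0]
force: [0.1, 0.2, 0.4]
width: 0.0916
```

Emit:
apply_moves([
  [1,1,25,0,1],
  [0,0,40,0,1],
  [0,0,40,0,1],
  [0,0,35,0,1],
  [0,0,20,0,1],
])

```text
time: 10.7
ee_pos: [0.5947, 0.0664, 0.0846]
tcp_rot: [-3.14, 0.062, 0.006]
force: [0.1, 0.2, 0.6]
width: 0.0916
```

Emit:
apply_moves([
  [0,0,2,0,1],
  [0,0,0,0,1],
  [0,0,0,0,0.2],
  [0,0,0,0,0.2],
  [0,0,0,0,0.2],
])

```text
time: 11.2
ee_pos: [0.598, 0.064, 0.0862]
tcp_rot: [-3.141, 0.068, -0.003]
force: [1.7, 0.1, -0.3]
width: 0.07
```

Emit:
apply_moves([
  [0,0,0,0,0.2],
  [0,0,0,0,0.2],
  [0,0,0,0,0.2],
  [0,0,0,0,0.2],
  [0,0,0,0,0.2],
])

```text
time: 11.7
ee_pos: [0.5975, 0.0639, 0.0852]
tcp_rot: [3.141, -0.068, 0.0]
force: [0.1, -0.3, 3.2]
width: 0.0504
```

Emit:
apply_moves([
  [0,0,-5,0,0.2],
  [0,0,-15,0,0.2],
  [0,0,-30,0,0.2],
  [0,0,-30,-2.5,0.2],
  [0,-15,-10,0,0.2],
])

```text
time: 12.2
ee_pos: [0.5994, 0.0773, 0.1787]
tcp_rot: [3.141, -0.005, 0.009]
force: [0.5, -0.5, -2.5]
width: 0.0504
```

Emit:
apply_moves([
  [0,-30,0,0,0.2],
  [-2,-38,0,0,0.2],
  [-2,-40,0,0,0.2],
  [-2,-40,0,0,0.2],
  [-1,-36,0,0,0.2],
])

```text
time: 12.7
ee_pos: [0.5887, 0.2663, 0.1746]
tcp_rot: [-3.141, -0.002, 0.002]
force: [0.8, -0.8, -2.0]
width: 0.0502
```

Emit:
apply_moves([
  [0,-28,0,0,0.2],
  [0,-16,0,0,0.2],
  [0,-8,0,0,0.2],
  [0,0,0,0,0.2],
  [0,0,0,0,0.2],
])

```text
time: 13.2
ee_pos: [0.5906, 0.3131, 0.1747]
tcp_rot: [3.14, -0.002, -0.0]
force: [0.6, -1.0, -2.3]
width: 0.0502
```

Next I lower to about 0.0805, slowly at the end.

Emit:
apply_moves([
  [0,-1,20,0,0.2],
  [0,0,32,0,0.2],
  [0,0,24,0,0.2],
  [0,0,10,0,0.2],
  [0,0,3,0,0.2],
])

```text
time: 13.7
ee_pos: [0.5903, 0.314, 0.0849]
tcp_rot: [3.14, -0.003, -0.002]
force: [0.8, -0.2, -0.9]
width: 0.0501
```

Emit:
apply_moves([
  [0,0,1,0,0.2],
  [0,0,1,0,0.2],
  [0,0,1,0,0.2],
  [0,0,0,0,0.2],
  [0,0,0,0,0.2],
])

```text
time: 14.2
ee_pos: [0.5904, 0.316, 0.0835]
tcp_rot: [-3.141, -0.001, -0.001]
force: [-0.5, -0.3, -1.8]
width: 0.05
```

Emit:
apply_moves([
  [0,0,1,0,0.2],
  [0,0,1,0,0.2],
  [0,0,0.5,0,0.2],
  [0,0,0,0,0.2],
  [0,0,0,0,0.2],
])

```text
time: 14.7
ee_pos: [0.5902, 0.3159, 0.0804]
tcp_rot: [3.142, 0.001, -0.0]
force: [0.4, 0.1, -2.2]
width: 0.0502
```

Emit:
apply_moves([
  [0,0,0.5,0,0.2],
  [0,0,0.5,0,0.2],
  [0,0,0.5,0,0.2],
  [0,0,0,0,0.2],
  [0,0,0,0,0.2],
])

```text
time: 15.2
ee_pos: [0.5904, 0.3161, 0.0802]
tcp_rot: [3.142, 0.001, 0.001]
force: [-2.2, -1.5, 5.4]
width: 0.0499
```

Emit:
apply_moves([
  [0,0,0,0,0.6],
  [0,0,0,0,0.7],
  [0,0,0,0,0.8],
  [0,0,0,0,0.8],
  [0,0,0,0,0.8],
])

```text
time: 15.7
ee_pos: [0.5902, 0.3158, 0.0788]
tcp_rot: [3.141, 0.001, -0.0]
force: [0.5, -0.7, -0.3]
width: 0.0736
```

Emit:
apply_moves([
  [0,0,-10,0,0.9],
  [0,0,-30,0,0.9],
  [0,0,-45,0,1],
  [0,0,-45,0,1],
  [0,0,-35,0,1],
])

```text
time: 16.2
ee_pos: [0.5906, 0.3165, 0.2479]
tcp_rot: [-3.14, -0.001, -0.004]
force: [0.6, -0.0, -0.1]
width: 0.0917
```

Emit:
apply_moves([
  [0,25,-5,0,1],
  [-2,45,0,0,1],
  [-2,48,0,0,1],
  [0,48,0,0,1],
  [0,48,0,0,1],
])

```text
time: 16.7
ee_pos: [0.5861, 0.1002, 0.25]
tcp_rot: [3.141, 0.001, 0.002]
force: [1.0, -0.6, -0.3]
width: 0.0922
```

Emit:
apply_moves([
  [0,48,0,0,1],
  [0,48,0,0,1],
  [0,48,0,0,1],
  [0,40,0,0,1],
  [0,20,0,0,1],
])

```text
time: 17.2
ee_pos: [0.5859, -0.1072, 0.2498]
tcp_rot: [3.14, -0.008, 0.001]
force: [0.4, 0.1, -0.9]
width: 0.0917
```

Emit:
apply_moves([
  [0,12,0,0,1],
  [0,0,0,0,1],
  [0,0,0,0,1],
  [0,0,0,0,1],
  [0,0,0,0,1],
])

```text
time: 17.7
ee_pos: [0.5865, -0.1123, 0.2491]
tcp_rot: [-3.141, -0.005, -0.0]
force: [0.2, 0.4, 0.1]
width: 0.0922
```

Emit:
apply_moves([
  [0,2,25,0,1],
  [0,0,40,0,1],
  [0,0,40,0,1],
  [0,0,28,0,1],
  [0,0,12,0,1],
])

```text
time: 18.2
ee_pos: [0.5847, -0.1149, 0.1011]
tcp_rot: [-3.14, -0.003, 0.007]
force: [-1.1, -0.0, 0.1]
width: 0.0919
```

Emit:
apply_moves([
  [0,0,1,0,1],
  [0,0,0,0,0.5],
  [0,0,0,0,0.1],
  [0,0,0,0,0.1],
  [0,0,0,0,0.1],
])

```text
time: 18.7
ee_pos: [0.587, -0.1162, 0.1041]
tcp_rot: [3.141, 0.0, 0.003]
force: [-0.2, -0.8, 0.3]
width: 0.062
```

Emit:
apply_moves([
  [0,0,0,0,0.1],
  [0,0,0,0,0.1],
  [0,0,0,0,0.1],
  [0,0,0,0,0.1],
  [0,0,0,0,0.1],
])

```text
time: 19.2
ee_pos: [0.5864, -0.116, 0.103]
tcp_rot: [-3.142, -0.001, 0.0]
force: [-0.1, 0.1, 0.1]
width: 0.032
```

Emit:
apply_moves([
  [0,0,0,0,0.1],
  [0,0,0,0,0.1],
  [0,0,0,0,0.1],
  [0,0,-5,0,0.1],
  [0,0,-15,0,0.1],
])

```text
time: 19.7
ee_pos: [0.5849, -0.1161, 0.122]
tcp_rot: [-3.141, -0.001, 0.006]
force: [-0.4, 0.2, -1.6]
width: 0.032
```

Emit:
apply_moves([
  [0,0,-30,0,0.1],
  [0,0,-40,0,0.1],
  [0,0,-40,0,0.1],
  [0,0,-25,0,0.1],
  [-3,-15,-10,0,0.1],
])

```text
time: 20.2
ee_pos: [0.5847, -0.1032, 0.2719]
tcp_rot: [3.139, -0.006, 0.009]
force: [-0.2, 0.6, -1.9]
width: 0.032
```

Emit:
apply_moves([
  [-8,-30,0,0,0.1],
  [-10,-40,0,0,0.1],
  [-10,-44,0,0,0.1],
  [-10,-44,0,0,0.1],
  [-10,-44,0,0,0.1],
])

```text
time: 20.7
ee_pos: [0.5333, 0.1034, 0.2675]
tcp_rot: [3.141, 0.002, -0.002]
force: [0.8, -0.4, -2.0]
width: 0.0319
```

Emit:
apply_moves([
  [-10,-44,0,0,0.1],
  [-10,-44,0,0,0.1],
  [-8,-40,0,0,0.1],
  [-4,-32,0,0,0.1],
  [0,-24,0,0,0.1],
])

```text
time: 21.2
ee_pos: [0.5003, 0.2882, 0.2675]
tcp_rot: [-3.141, -0.007, 0.003]
force: [0.6, -0.4, -2.2]
width: 0.0321
```

Emit:
apply_moves([
  [0,-16,0,0,0.1],
  [0,-8,0,0,0.1],
  [0,0,0,0,0.1],
  [0,0,0,0,0.1],
  [0,0,0,0,0.1],
])

```text
time: 21.7
ee_pos: [0.5037, 0.3073, 0.2679]
tcp_rot: [3.141, -0.003, 0.0]
force: [0.4, 0.4, -2.2]
width: 0.0322
```

```bash
python3 - <<'E'
from station import bot
import cv2
t=bot.read_camera("scene")["frame"][60:300,330:600]
t2=bot.read_camera("top")["frame"][100:300,100:420]
cv2.imwrite("pics/s2.png",cv2.vconcat([cv2.resize(t,(405,360)),cv2.resize(t2,(405,240))])[:,:,::-1])
E
```

```text
(no output)
```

View pics/s2.png

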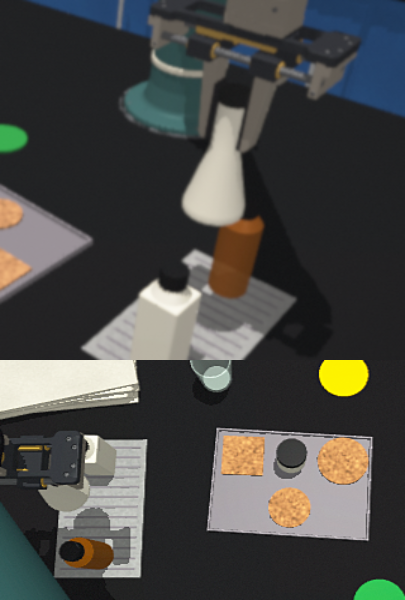

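Top half: the flask hangs upright in the jaws at (215,160), and the square and round bottles stand on the mat. Bottom half: the tray now holds only the jar, and all three coasters are visible. I lower the flask between the two bottles.

Emit:
apply_moves([
  [0,-4,25,0,0.1],
  [0,-3,40,0,0.1],
  [0,0,40,0,0.1],
  [0,0,35,0,0.1],
  [0,0,18,0,0.1],
])

```text
time: 22.3
ee_pos: [0.5021, 0.3139, 0.1068]
tcp_rot: [3.139, -0.001, -0.006]
force: [0.2, 0.6, -1.6]
width: 0.0318
```

Emit:
apply_moves([
  [0,0,6,0,0.1],
  [0,0,2,0,0.1],
  [0,0,1,0,0.1],
  [0,0,0,0,0.1],
  [0,0,0,0,0.1],
])

```text
time: 22.8
ee_pos: [0.5038, 0.3162, 0.1021]
tcp_rot: [-3.141, -0.0, -0.003]
force: [0.7, -0.2, -1.5]
width: 0.0322
```

Emit:
apply_moves([
  [0,0,1,0,0.1],
  [0,0,1,0,0.1],
  [0,0,1,0,0.1],
  [0,0,0,0,0.1],
  [0,0,0,0,0.1],
])

```text
time: 23.3
ee_pos: [0.5032, 0.3159, 0.098]
tcp_rot: [-3.142, -0.001, -0.0]
force: [-0.0, 0.8, -0.8]
width: 0.032
```

Emit:
apply_moves([
  [0,0,0.5,0,0.1],
  [0,0,0.5,0,0.1],
  [0,0,0.5,0,0.1],
  [0,0,0,0,0.1],
  [0,0,0,0,0.1],
])

```text
time: 23.8
ee_pos: [0.5037, 0.3163, 0.0979]
tcp_rot: [-3.141, -0.001, -0.002]
force: [-2.2, -1.1, 8.4]
width: 0.032
```

Emit:
apply_moves([
  [0,0,0,0,0.4],
  [0,0,0,0,0.5],
  [0,0,0,0,0.6],
  [0,0,0,0,0.7],
  [0,0,0,0,0.7],
])

```text
time: 24.3
ee_pos: [0.5031, 0.3158, 0.0963]
tcp_rot: [3.141, 0.001, -0.001]
force: [0.3, -0.4, 0.2]
width: 0.0637
```

```bash
cat > meas.py <<'E'
from station import bot
from h import *
def run(tag,cams=("top","scene")):
    for c in cams:
        d=bot.read_camera(c);np.savez(f"{c}{tag}.npz",**d);W=cloud(d);f=d["frame"].astype(int);z=W[...,2]
        cv2.imwrite(f"pics/{c}{tag}.png",d["frame"][:,:,::-1])
        box=(abs(W[...,0]-.5)<.25)&(abs(W[...,1])<.55)
        print(c)
        for nm,m in dict(caps=box&(z>.136)&(z<.175)&(f.max(-1)<110),lid=box&(z>.055)&(z<.068)&(f.max(-1)<110)&(abs(W[...,1])<.15),
          lidpan=box&(z>.105)&(z<.119)&(f.max(-1)<110)&(W[...,1]<-.2),
          pan=box&(z>.051)&(z<.060)&(W[...,1]<-.15),
          cork=box&(z<.02)&(f[...,0]-f[...,2]>50)&(f[...,0]<250)&(f[...,1]<f[...,0]-30)&(abs(W[...,1])<.2)).items():
            for px,n,k,P in comps(m,W,60):
                (cx,cy),(w,h),a=cv2.minAreaRect(P[:,:2].astype(np.float32))
                e,r=cv2.minEnclosingCircle(P[:,:2].astype(np.float32))
                print(nm,px,n,"z",P[:,2].mean().round(4),"mean",P[:,:2].mean(0).round(4),"rect",np.round([cx,cy,w,h],4),round(a,1),"circ",np.round([*e,r],4))
if __name__=="__main__":
    import sys;run(*sys.argv[1:])
E
python3 meas.py 3
```

```text
top
caps [158 169] 215 z 0.1432 mean [0.5868 0.3163] rect [0.5874 0.3168 0.0306 0.0308] 29.6 circ [0.5869 0.3173 0.0164]
caps [158 208] 78 z 0.1486 mean [0.5087 0.3108] rect [0.5099 0.3102 0.0187 0.0169] 0.9 circ [0.51   0.3106 0.0121]
lid [330 177] 448 z 0.0623 mean [ 0.5864 -0.0216] rect [ 0.5867 -0.0211  0.0491  0.0499] 89.4 circ [ 0.5869 -0.0218  0.0258]
pan [472 202] 1218 z 0.055 mean [ 0.5291 -0.3212] rect [ 0.5297 -0.3211  0.0826  0.0837] 29.1 circ [ 0.5295 -0.3218  0.0428]
cork [291 179] 1023 z 0.0085 mean [0.5969 0.0644] rect [0.5975 0.0646 0.075  0.0757] 86.3 circ [0.597  0.0649 0.0515]
cork [370 184] 1191 z 0.0083 mean [ 0.5836 -0.1135] rect [ 0.5847 -0.1136  0.0883  0.0906] 86.7 circ [ 0.5848 -0.1136  0.0461]
cork [328 222] 848 z 0.0082 mean [ 0.4974 -0.0172] rect [ 0.497  -0.0173  0.0733  0.0728] 63.6 circ [ 0.4977 -0.0172  0.0376]
scene
caps [451 203] 233 z 0.153 mean [0.5103 0.2784] rect [0.5078 0.2802 0.0162 0.028 ] 56.5 circ [0.5049 0.2759 0.0141]
caps [473 215] 293 z 0.1467 mean [0.5076 0.3188] rect [0.5046 0.3178 0.0337 0.0321] 36.0 circ [0.5035 0.3187 0.0184]
caps [494 224] 193 z 0.151 mean [0.5126 0.3599] rect [0.506  0.3578 0.0239 0.0193] 2.5 circ [0.5058 0.3599 0.0137]
caps [446 240] 256 z 0.1429 mean [0.5923 0.3186] rect [0.5895 0.3162 0.0336 0.0294] 39.7 circ [0.5889 0.3172 0.0174]
lid [297 199] 333 z 0.0622 mean [ 0.5921 -0.0183] rect [ 0.5883 -0.0218  0.0529  0.0474] 43.7 circ [ 0.589  -0.0217  0.027 ]
pan [228 144] 474 z 0.0557 mean [ 0.5324 -0.3191] rect [ 0.531  -0.3212  0.0827  0.0866] 8.1 circ [ 0.5305 -0.3247  0.0473]
cork [269 202] 726 z 0.0089 mean [ 0.589  -0.1137] rect [ 0.5892 -0.1171  0.0934  0.0801] 43.3 circ [ 0.5855 -0.1137  0.0473]
cork [328 202] 536 z 0.0087 mean [ 0.5002 -0.016 ] rect [ 0.4982 -0.0178  0.0759  0.0716] 40.7 circ [ 0.4993 -0.0191  0.0417]
cork [325 239] 921 z 0.0088 mean [0.5998 0.0657] rect [0.5975 0.0621 0.0804 0.0766] 86.9 circ [0.5987 0.0659 0.0522]
```

Emit:
apply_moves([
  [0,0,-10,0,0.8],
  [0,0,-30,0,0.9],
  [0,0,-40,0,1],
  [0,0,-35,0,1],
  [5,20,-10,0,1],
])

```text
time: 24.9
ee_pos: [0.5086, 0.3002, 0.2268]
tcp_rot: [-3.136, -0.008, -0.01]
force: [-0.8, 0.6, 0.5]
width: 0.0918
```

Emit:
apply_moves([
  [10,40,0,0,1],
  [11,44,0,0,1],
  [11,44,0,0,1],
  [11,44,0,0,1],
  [11,44,0,0,1],
])

```text
time: 25.4
ee_pos: [0.5626, 0.0782, 0.2225]
tcp_rot: [-3.142, -0.001, -0.002]
force: [0.7, -0.0, 1.3]
width: 0.0922
```

Emit:
apply_moves([
  [11,42,0,0,1],
  [9,30,0,0,1],
  [5,18,0,0,1],
  [2,10,0,0,1],
  [0,0,0,0,1],
])

```text
time: 25.9
ee_pos: [0.5895, -0.0213, 0.2218]
tcp_rot: [3.141, -0.003, 0.0]
force: [-0.1, 0.8, 0.6]
width: 0.092
```

Emit:
apply_moves([
  [0,0,20,0,1],
  [0,0,30,0,1],
  [0,0,15,0,1],
  [0,0,0,0,1],
  [0,0,0,0,1],
])

```text
time: 26.4
ee_pos: [0.5897, -0.0191, 0.1571]
tcp_rot: [-3.141, -0.003, -0.001]
force: [-0.9, 0.4, -0.2]
width: 0.0917
```

Emit:
apply_moves([
  [0,2,25,0,1],
  [0,0,40,0,1],
  [0,0,35,0,1],
  [0,0,20,0,1],
  [0,0,5,0,1],
])

```text
time: 26.9
ee_pos: [0.5888, -0.0218, 0.0305]
tcp_rot: [-3.141, -0.001, 0.003]
force: [0.2, -0.7, -0.3]
width: 0.0916
```

Emit:
apply_moves([
  [0,0,2,0,1],
  [0,0,0,0,0.5],
  [0,0,0,0,0.3],
  [0,0,0,0,0.2],
  [0,0,0,0,0.2],
])

```text
time: 27.4
ee_pos: [0.5898, -0.0222, 0.0303]
tcp_rot: [3.141, 0.0, 0.002]
force: [0.0, -0.0, 0.2]
width: 0.0622
```

Emit:
apply_moves([
  [0,0,0,0,0.2],
  [0,0,0,0,0.2],
  [0,0,0,0,0.2],
  [0,0,0,0,0.2],
  [0,0,0,0,0.2],
])

```text
time: 27.9
ee_pos: [0.5896, -0.0223, 0.0299]
tcp_rot: [3.141, 0.0, 0.001]
force: [-1.4, -1.8, 5.3]
width: 0.0512
```

Emit:
apply_moves([
  [0,0,0,0,0.2],
  [0,0,-5,0,0.2],
  [0,0,-20,0,0.2],
  [0,0,-40,0,0.2],
  [0,0,-40,0,0.2],
])

```text
time: 28.4
ee_pos: [0.5883, -0.0217, 0.1346]
tcp_rot: [-3.141, -0.001, 0.004]
force: [0.9, 0.9, -1.0]
width: 0.0519
```

Emit:
apply_moves([
  [-3,15,-25,0,0.2],
  [-6,30,-5,0,0.2],
  [-8,40,0,0,0.2],
  [-8,42,0,0,0.2],
  [-8,42,0,0,0.2],
])

```text
time: 28.9
ee_pos: [0.5557, -0.1921, 0.1643]
tcp_rot: [-3.141, -0.002, 0.0]
force: [0.4, -0.2, -0.6]
width: 0.0514
```

Emit:
apply_moves([
  [-8,42,0,0,0.2],
  [-8,38,0,0,0.2],
  [-5,28,0,0,0.2],
  [-3,15,0,0,0.2],
  [-1,8,0,0,0.2],
])

```text
time: 29.4
ee_pos: [0.5308, -0.323, 0.164]
tcp_rot: [-3.141, 0.002, 0.001]
force: [-0.8, 0.7, -1.4]
width: 0.0517
```

Emit:
apply_moves([
  [0,0,0,0,0.2],
  [0,0,10,0,0.2],
  [0,0,20,0,0.2],
  [0,0,10,0,0.2],
  [0,0,0,0,0.2],
])

```text
time: 29.9
ee_pos: [0.5307, -0.32, 0.1224]
tcp_rot: [-3.139, -0.004, 0.005]
force: [0.4, -0.5, -0.9]
width: 0.0517
```

Emit:
apply_moves([
  [0,0,10,0,0.2],
  [0,0,15,0,0.2],
  [0,0,10,0,0.2],
  [0,0,3,0,0.2],
  [0,0,0,0,0.2],
])

```text
time: 30.4
ee_pos: [0.5311, -0.3219, 0.0857]
tcp_rot: [-3.141, -0.001, 0.002]
force: [0.7, 0.1, -1.3]
width: 0.0517
```

Emit:
apply_moves([
  [0,0,1,0,0.2],
  [0,0,1,0,0.2],
  [0,0,0.5,0,0.2],
  [0,0,0,0,0.2],
  [0,0,0,0,0.2],
])

```text
time: 30.9
ee_pos: [0.5315, -0.3222, 0.0842]
tcp_rot: [3.141, 0.001, 0.0]
force: [0.1, 0.5, -1.6]
width: 0.0518
```

Emit:
apply_moves([
  [0,0,1,0,0.2],
  [0,0,0.5,0,0.2],
  [0,0,0.5,0,0.2],
  [0,0,0,0,0.2],
  [0,0,0,0,0.2],
])

```text
time: 31.4
ee_pos: [0.5314, -0.3221, 0.0819]
tcp_rot: [3.142, 0.001, -0.0]
force: [-0.6, -0.0, -1.9]
width: 0.0516
```

Emit:
apply_moves([
  [0,0,0.5,0,0.2],
  [0,0,0.5,0,0.2],
  [0,0,0,0,0.2],
  [0,0,0,0,0.2],
  [0,0,0,0,0.2],
])

```text
time: 31.9
ee_pos: [0.5314, -0.3221, 0.081]
tcp_rot: [3.142, 0.001, -0.0]
force: [0.3, 0.7, -1.2]
width: 0.0511
```

Emit:
apply_moves([
  [0,0,0.5,0,0.2],
  [0,0,0.5,0,0.2],
  [0,0,0,0,0.2],
  [0,0,0,0,0.2],
  [0,0,0,0,0.2],
])

```text
time: 32.4
ee_pos: [0.5315, -0.3221, 0.0808]
tcp_rot: [3.141, 0.001, -0.0]
force: [-2.7, 1.2, 5.0]
width: 0.0517
```

Emit:
apply_moves([
  [0,0,0,0,0.65],
  [0,0,0,0,0.75],
  [0,0,0,0,0.9],
  [0,0,0,0,0.9],
  [0,0,0,0,0.9],
])

```text
time: 32.9
ee_pos: [0.5314, -0.3221, 0.0799]
tcp_rot: [-3.142, -0.001, 0.0]
force: [-0.4, -0.8, 0.0]
width: 0.0826
```

Emit:
apply_moves([
  [0,0,-10,0,1],
  [0,0,-30,0,1],
  [0,0,-45,0,1],
  [0,0,-45,0,1],
  [0,-20,-40,0,1],
])

```text
time: 33.4
ee_pos: [0.531, -0.3049, 0.2529]
tcp_rot: [3.139, -0.006, 0.002]
force: [0.4, 0.5, 0.1]
width: 0.0919
```

Emit:
apply_moves([
  [-2,-40,0,0,1],
  [-2,-49,0,0,1],
  [-2,-49,0,0,1],
  [-2,-49,0,0,1],
  [-2,-49,0,0,1],
])

```text
time: 33.9
ee_pos: [0.5211, -0.0642, 0.251]
tcp_rot: [3.141, 0.0, 0.002]
force: [0.8, 0.4, -0.3]
width: 0.0919
```

Emit:
apply_moves([
  [-3,-49,0,0,1],
  [-3,-49,0,0,1],
  [-3,-49,0,0,1],
  [-3,-49,0,0,1],
  [-3,-49,0,0,1],
])

```text
time: 34.4
ee_pos: [0.506, 0.1807, 0.251]
tcp_rot: [3.141, 0.0, 0.002]
force: [1.3, 0.2, -0.7]
width: 0.092
```

Emit:
apply_moves([
  [-3,-49,0,0,1],
  [-2,-36,0,0,1],
  [0,-22,0,0,1],
  [0,-10,0,0,1],
  [0,0,0,0,1],
])

```text
time: 34.9
ee_pos: [0.5009, 0.2969, 0.2503]
tcp_rot: [-3.141, -0.004, -0.0]
force: [0.4, 0.3, 0.5]
width: 0.0921
```

```bash
python3 meas.py 4
```

```text
top
caps [154 215] 140 z 0.1478 mean [0.4953 0.3164] rect [0.4956 0.3188 0.0333 0.0187] 81.2 circ [0.5016 0.318  0.017 ]
caps [158 256] 104 z 0.143 mean [0.4166 0.3058] rect [0.4181 0.3062 0.0294 0.0137] 38.1 circ [0.4148 0.3103 0.0148]
lidpan [481 197] 544 z 0.1127 mean [ 0.5288 -0.3192] rect [ 0.5294 -0.3201  0.0497  0.0512] 32.6 circ [ 0.5296 -0.3199  0.0259]
pan [467 205] 553 z 0.055 mean [ 0.5226 -0.3108] rect [ 0.5273 -0.3174  0.0829  0.0735] 29.8 circ [ 0.5298 -0.3217  0.0423]
cork [291 179] 1024 z 0.0085 mean [0.597  0.0644] rect [0.5975 0.0647 0.0753 0.0756] 87.3 circ [0.5985 0.0652 0.0523]
cork [371 184] 1197 z 0.0082 mean [ 0.5836 -0.1135] rect [ 0.5845 -0.1136  0.0894  0.0891] 78.3 circ [ 0.5849 -0.1136  0.0461]
cork [328 222] 847 z 0.0083 mean [ 0.4974 -0.0171] rect [ 0.497  -0.0172  0.0733  0.0731] 58.6 circ [ 0.4979 -0.017   0.0378]
scene
caps [495 193] 192 z 0.1427 mean [0.417  0.3145] rect [0.4146 0.3134 0.031  0.0311] 12.5 circ [0.4148 0.3135 0.0166]
caps [473 215] 291 z 0.1466 mean [0.5077 0.3188] rect [0.5048 0.3179 0.0342 0.0326] 38.5 circ [0.504  0.3176 0.0181]
caps [446 240] 265 z 0.1428 mean [0.592  0.3189] rect [0.5888 0.3179 0.0338 0.0308] 2.8 circ [0.5887 0.3173 0.0174]
lidpan [226 123] 231 z 0.1124 mean [ 0.5341 -0.3157] rect [ 0.5309 -0.3189  0.0523  0.0512] 39.7 circ [ 0.5316 -0.321   0.0281]
pan [228 146] 260 z 0.0557 mean [ 0.5408 -0.3083] rect [ 0.5353 -0.3159  0.0711  0.0833] 48.0 circ [ 0.5314 -0.3203  0.0433]
cork [270 202] 781 z 0.0088 mean [ 0.5872 -0.1116] rect [ 0.5854 -0.1132  0.0909  0.0888] 65.9 circ [ 0.5864 -0.115   0.0481]
cork [328 202] 539 z 0.0088 mean [ 0.5004 -0.0157] rect [ 0.4989 -0.0169  0.0743  0.073 ] 57.9 circ [ 0.4993 -0.0189  0.0395]
cork [325 239] 924 z 0.0088 mean [0.5998 0.0658] rect [0.5973 0.0626 0.0791 0.0778] 86.2 circ [0.5981 0.064  0.0509]
```

View pics/top4.png

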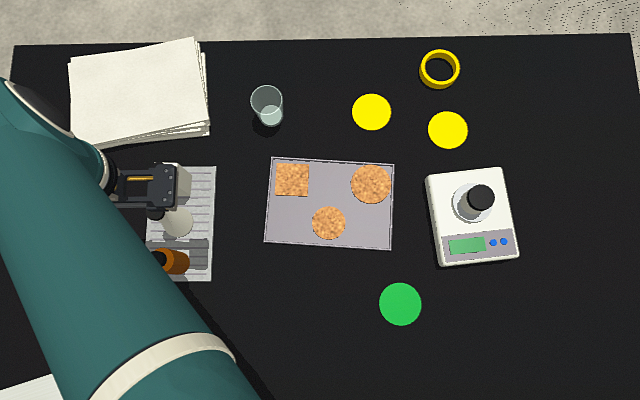

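Top view: the jar stands on the pan, lid at (481,197). Its lid centre is 1–2 mm from the pan centre in both cameras. The coasters are clear at (291,179), (370,184) and (328,222). The flask goes back first.

Emit:
apply_moves([
  [1,-6,0,0,1],
  [0,-6,0,0,1],
  [0,0,0,0,1],
  [0,0,0,0,1],
  [0,0,0,0,1],
])

```text
time: 35.5
ee_pos: [0.5023, 0.3076, 0.2499]
tcp_rot: [3.141, 0.0, -0.0]
force: [-0.3, -0.5, -0.4]
width: 0.0921
```

Emit:
apply_moves([
  [1,-8,25,0,1],
  [0,0,40,0,1],
  [0,0,40,0,1],
  [0,0,30,0,1],
  [0,0,15,0,1],
])

```text
time: 36.0
ee_pos: [0.502, 0.3146, 0.0971]
tcp_rot: [3.139, 0.0, -0.006]
force: [-0.3, -0.1, 1.0]
width: 0.0918
```

Emit:
apply_moves([
  [0,0,0,0,1],
  [0,0,0,0,0.5],
  [0,0,0,0,0.1],
  [0,0,0,0,0.1],
  [0,0,0,0,0.1],
])

```text
time: 36.5
ee_pos: [0.5038, 0.3162, 0.1011]
tcp_rot: [-3.141, -0.0, -0.003]
force: [0.7, -0.4, 0.1]
width: 0.0622
```

Emit:
apply_moves([
  [0,0,0,0,0.1],
  [0,0,0,0,0.1],
  [0,0,0,0,0.1],
  [0,0,0,0,0.1],
  [0,0,0,0,0.1],
])

```text
time: 37.0
ee_pos: [0.5032, 0.3159, 0.1]
tcp_rot: [-3.142, -0.001, 0.0]
force: [-0.1, 1.4, 0.3]
width: 0.0322
```

Emit:
apply_moves([
  [0,0,0,0,0.1],
  [0,0,-10,0,0.1],
  [0,0,-30,0,0.1],
  [0,0,-40,0,0.1],
  [0,0,-40,0,0.1],
])

```text
time: 37.5
ee_pos: [0.5026, 0.3156, 0.2212]
tcp_rot: [3.141, 0.001, -0.002]
force: [1.6, 0.1, -1.1]
width: 0.032
```

Emit:
apply_moves([
  [0,0,-30,0,0.1],
  [0,15,-15,0,0.1],
  [5,30,0,0,0.1],
  [8,42,0,0,0.1],
  [9,44,0,0,0.1],
])

```text
time: 38.0
ee_pos: [0.5248, 0.1842, 0.2656]
tcp_rot: [-3.142, -0.004, -0.001]
force: [0.9, 0.1, -2.1]
width: 0.032
```

Emit:
apply_moves([
  [9,44,0,0,0.1],
  [9,44,0,0,0.1],
  [9,44,0,0,0.1],
  [9,44,0,0,0.1],
  [9,40,0,0,0.1],
])

```text
time: 38.5
ee_pos: [0.5701, -0.0335, 0.2655]
tcp_rot: [3.141, -0.001, -0.0]
force: [-0.2, -0.1, -2.1]
width: 0.0323
```

Emit:
apply_moves([
  [8,34,0,0,0.1],
  [5,24,0,0,0.1],
  [2,14,0,0,0.1],
  [0,8,0,0,0.1],
  [0,0,0,0,0.1],
])

```text
time: 39.0
ee_pos: [0.5851, -0.1112, 0.265]
tcp_rot: [-3.141, 0.0, 0.001]
force: [-0.6, 0.4, -2.3]
width: 0.0321
```

Emit:
apply_moves([
  [0,0,0,0,0.1],
  [0,0,15,0,0.1],
  [0,0,30,0,0.1],
  [0,0,15,0,0.1],
  [0,0,0,0,0.1],
])

```text
time: 39.5
ee_pos: [0.5834, -0.1101, 0.2019]
tcp_rot: [-3.14, -0.003, 0.009]
force: [0.6, -0.7, -1.6]
width: 0.0324
```

Emit:
apply_moves([
  [1,2,20,0,0.1],
  [0,2,35,0,0.1],
  [0,0,22,0,0.1],
  [0,0,10,0,0.1],
  [0,0,3,0,0.1],
])

```text
time: 40.0
ee_pos: [0.5865, -0.1147, 0.1147]
tcp_rot: [-3.141, -0.001, 0.001]
force: [0.2, -0.1, -1.6]
width: 0.0325
```

Emit:
apply_moves([
  [0,0,0,0,0.1],
  [0,0,0,0,0.1],
  [0,0,0,0,0.1],
  [0,0,0,0,0.1],
  [0,0,0,0,0.1],
])

```text
time: 40.5
ee_pos: [0.5866, -0.1152, 0.1155]
tcp_rot: [3.141, 0.0, 0.001]
force: [-0.7, -0.1, -2.1]
width: 0.0322
```

Emit:
apply_moves([
  [0,0,4,0,0.1],
  [0,0,3,0,0.1],
  [0,0,1,0,0.1],
  [0,0,1,0,0.1],
  [0,0,0,0,0.1],
])

```text
time: 41.0
ee_pos: [0.5863, -0.1151, 0.1058]
tcp_rot: [-3.141, -0.001, 0.001]
force: [-0.8, 0.9, -1.9]
width: 0.0321
```

Emit:
apply_moves([
  [0,0,0.5,0,0.1],
  [0,0,0.5,0,0.1],
  [0,0,0.5,0,0.1],
  [0,0,0,0,0.1],
  [0,0,0,0,0.1],
])

```text
time: 41.5
ee_pos: [0.5867, -0.1151, 0.1049]
tcp_rot: [3.141, 0.001, 0.001]
force: [0.3, 0.4, 2.5]
width: 0.0318
```

Emit:
apply_moves([
  [0,0,0.5,0,0.1],
  [0,0,0,0,0.4],
  [0,0,0,0,0.5],
  [0,0,0,0,0.7],
  [0,0,0,0,0.8],
])

```text
time: 42.0
ee_pos: [0.5862, -0.1151, 0.1038]
tcp_rot: [-3.142, -0.0, 0.001]
force: [-0.1, 0.1, -0.1]
width: 0.0586
```

Emit:
apply_moves([
  [0,0,-10,0,1],
  [0,0,-30,0,1],
  [0,0,-45,0,1],
  [0,0,-45,0,1],
  [0,0,-20,0,1],
])

```text
time: 42.5
ee_pos: [0.5883, -0.1149, 0.2594]
tcp_rot: [3.14, 0.001, 0.011]
force: [0.2, 0.1, -0.2]
width: 0.0919
```

Emit:
apply_moves([
  [0,-20,0,0,1],
  [0,-40,0,0,1],
  [0,-48,0,0,1],
  [0,-48,0,0,1],
  [0,-48,0,0,1],
])

```text
time: 43.0
ee_pos: [0.5862, 0.0906, 0.255]
tcp_rot: [3.141, -0.0, 0.002]
force: [2.0, -0.7, 0.4]
width: 0.0917
```

Emit:
apply_moves([
  [1,-48,0,0,1],
  [1,-48,0,0,1],
  [1,-48,0,0,1],
  [1,-38,0,0,1],
  [0,-28,0,0,1],
])

```text
time: 43.5
ee_pos: [0.5893, 0.3024, 0.2548]
tcp_rot: [-3.14, -0.005, -0.0]
force: [-1.1, -0.4, 0.5]
width: 0.0919
```

Emit:
apply_moves([
  [0,-18,0,0,1],
  [0,-6,0,0,1],
  [0,0,0,0,1],
  [0,0,0,0,1],
  [0,0,0,0,1],
])

```text
time: 44.0
ee_pos: [0.591, 0.3208, 0.2541]
tcp_rot: [3.141, -0.004, 0.001]
force: [0.4, -0.7, -0.5]
width: 0.0915
```

Emit:
apply_moves([
  [-1,5,20,0,1],
  [0,0,40,0,1],
  [0,0,40,0,1],
  [0,0,40,0,1],
  [0,0,22,0,1],
])

```text
time: 44.5
ee_pos: [0.5883, 0.315, 0.0885]
tcp_rot: [3.139, -0.002, -0.006]
force: [-0.2, -0.4, -0.0]
width: 0.0921
```

Emit:
apply_moves([
  [0,0,10,0,1],
  [0,0,0,0,1],
  [0,0,0,0,0.2],
  [0,0,0,0,0.2],
  [0,0,0,0,0.2],
])

```text
time: 45.0
ee_pos: [0.5901, 0.3183, 0.0836]
tcp_rot: [-3.141, -0.0, -0.004]
force: [0.3, -0.0, 0.1]
width: 0.07
```

Emit:
apply_moves([
  [0,0,0,0,0.2],
  [0,0,0,0,0.2],
  [0,0,0,0,0.2],
  [0,0,0,0,0.2],
  [0,0,0,0,0.2],
])

```text
time: 45.5
ee_pos: [0.5895, 0.3178, 0.0823]
tcp_rot: [3.141, 0.0, 0.001]
force: [0.1, -1.7, 3.0]
width: 0.0503
```

Emit:
apply_moves([
  [0,0,-5,0,0.2],
  [0,0,-20,0,0.2],
  [0,0,-35,0,0.2],
  [0,0,-30,0,0.2],
  [0,15,-5,0,0.2],
])

```text
time: 46.0
ee_pos: [0.5897, 0.3067, 0.1808]
tcp_rot: [-3.136, -0.006, -0.008]
force: [-0.1, 0.4, -2.6]
width: 0.0501
```

Emit:
apply_moves([
  [2,30,0,0,0.2],
  [2,38,0,0,0.2],
  [2,40,0,0,0.2],
  [2,40,0,0,0.2],
  [1,36,0,0,0.2],
])

```text
time: 46.5
ee_pos: [0.5971, 0.1149, 0.175]
tcp_rot: [3.14, -0.002, -0.004]
force: [0.6, -0.1, -2.1]
width: 0.0503
```

Emit:
apply_moves([
  [1,28,0,0,0.2],
  [0,16,0,0,0.2],
  [0,9,0,0,0.2],
  [0,0,0,2.7,0.2],
  [0,0,0,0,0.2],
])

```text
time: 47.0
ee_pos: [0.5988, 0.0668, 0.1766]
tcp_rot: [-3.14, 0.072, 0.001]
force: [0.0, 0.4, -1.5]
width: 0.0505
```

Emit:
apply_moves([
  [0,0,15,0,0.2],
  [0,0,25,0,0.2],
  [0,0,15,0,0.2],
  [0,0,5,0,0.2],
  [0,0,0,0,0.2],
])

```text
time: 47.5
ee_pos: [0.5987, 0.0664, 0.1158]
tcp_rot: [-3.141, 0.072, 0.003]
force: [0.2, -0.4, -2.0]
width: 0.0504
```

Emit:
apply_moves([
  [0.5,2,10,0,0.2],
  [0,0,8,0,0.2],
  [0,0,4,0,0.2],
  [0,0,1,0,0.2],
  [0,0,0,0,0.2],
])

```text
time: 48.0
ee_pos: [0.5998, 0.0639, 0.094]
tcp_rot: [-3.141, 0.073, -0.0]
force: [0.4, -0.3, -1.6]
width: 0.0502
```

Emit:
apply_moves([
  [0,0,1,0,0.2],
  [0,0,1,0,0.2],
  [0,0,0,0,0.2],
  [0,0,0,0,0.2],
  [0,0,0,0,0.2],
])

```text
time: 48.5
ee_pos: [0.5998, 0.0639, 0.0921]
tcp_rot: [3.141, -0.074, 0.0]
force: [-0.0, 0.3, -2.0]
width: 0.0502
```

Emit:
apply_moves([
  [0,0,2,0,0.2],
  [0,0,1,0,0.2],
  [0,0,0.5,0,0.2],
  [0,0,0,0,0.2],
  [0,0,0,0,0.2],
])

```text
time: 49.0
ee_pos: [0.5997, 0.0639, 0.0885]
tcp_rot: [3.141, -0.073, -0.0]
force: [0.8, -1.4, -2.4]
width: 0.0502
```

Emit:
apply_moves([
  [0,0,0.5,0,0.2],
  [0,0,0.5,0,0.2],
  [0,0,0.5,0,0.2],
  [0,0,0,0,0.2],
  [0,0,0,0,0.2],
])

```text
time: 49.5
ee_pos: [0.5999, 0.0639, 0.0873]
tcp_rot: [3.141, -0.073, 0.001]
force: [-0.6, -1.1, 1.4]
width: 0.0504
```

Emit:
apply_moves([
  [0,0,0.5,0,0.2],
  [0,0,0,0,0.6],
  [0,0,0,0,0.7],
  [0,0,0,0,0.8],
  [0,0,0,0,0.8],
])

```text
time: 50.0
ee_pos: [0.5997, 0.0639, 0.0864]
tcp_rot: [-3.141, 0.073, 0.0]
force: [0.3, 0.3, -0.8]
width: 0.0736
```

Emit:
apply_moves([
  [0,0,-10,0,0.9],
  [0,0,-30,0,0.9],
  [0,0,-45,0,1],
  [0,0,-45,0,1],
  [0,0,-32,-2.7,1],
])

```text
time: 50.5
ee_pos: [0.6005, 0.0644, 0.2525]
tcp_rot: [-3.141, -0.003, -0.006]
force: [0.2, 0.2, -0.1]
width: 0.0916
```

Emit:
apply_moves([
  [-15,-20,0,0,1],
  [-28,-38,0,0,1],
  [-28,-38,0,0,1],
  [-28,-38,0,0,1],
  [-28,-38,0,0,1],
])

```text
time: 51.0
ee_pos: [0.4714, 0.2372, 0.2494]
tcp_rot: [-3.141, -0.0, -0.002]
force: [-0.3, 0.3, -0.5]
width: 0.0921
```

Emit:
apply_moves([
  [-28,-38,0,0,1],
  [-17,-24,0,0,1],
  [-8,-12,0,0,1],
  [-3,-5,0,0,1],
  [0,0,0,0,1],
])

```text
time: 51.5
ee_pos: [0.4165, 0.3152, 0.2489]
tcp_rot: [-3.141, -0.002, -0.001]
force: [-0.4, 0.1, -0.7]
width: 0.0917
```

```bash
python3 meas.py 5
```

```text
top
caps [286 162] 216 z 0.1476 mean [0.5965 0.0636] rect [0.5973 0.064  0.0296 0.0303] 60.6 circ [0.5982 0.0643 0.0161]
caps [378 166] 244 z 0.1528 mean [ 0.585 -0.113] rect [ 0.5856 -0.1128  0.0323  0.0318] 52.3 circ [ 0.586  -0.1129  0.017 ]
lidpan [481 197] 543 z 0.1128 mean [ 0.5287 -0.3193] rect [ 0.5292 -0.32    0.0498  0.0516] 26.7 circ [ 0.5292 -0.3205  0.0264]
pan [467 205] 548 z 0.0551 mean [ 0.5223 -0.3108] rect [ 0.5275 -0.3173  0.0825  0.0745] 28.8 circ [ 0.5297 -0.3211  0.0423]
cork [295 185] 370 z 0.0085 mean [0.5822 0.0559] rect [0.5966 0.0648 0.0748 0.0745] 86.6 circ [0.5965 0.0649 0.0514]
cork [370 188] 446 z 0.0082 mean [ 0.5736 -0.1115] rect [ 0.5799 -0.1126  0.0901  0.0806] 71.4 circ [ 0.5851 -0.1139  0.046 ]
cork [328 222] 847 z 0.0082 mean [ 0.4974 -0.0172] rect [ 0.4972 -0.0172  0.0731  0.0733] 79.4 circ [ 0.4977 -0.0168  0.0378]
scene
caps [266 146] 175 z 0.1508 mean [ 0.5898 -0.109 ] rect [ 0.5857 -0.1127  0.0346  0.0308] 19.5 circ [ 0.5858 -0.1139  0.0188]
caps [325 183] 220 z 0.1459 mean [0.6029 0.0677] rect [0.6001 0.0649 0.0325 0.0311] 52.0 circ [0.6    0.0651 0.0175]
caps [495 194] 199 z 0.1426 mean [0.4173 0.3148] rect [0.4144 0.3136 0.0314 0.0312] 86.6 circ [0.4135 0.3132 0.0184]
lidpan [226 123] 229 z 0.1123 mean [ 0.5341 -0.3159] rect [ 0.5313 -0.3188  0.0523  0.0521] 30.2 circ [ 0.5304 -0.321   0.0288]
pan [228 146] 260 z 0.0559 mean [ 0.5408 -0.3083] rect [ 0.5348 -0.3145  0.0721  0.0831] 56.4 circ [ 0.5321 -0.3192  0.0435]
cork [270 206] 264 z 0.0086 mean [ 0.5985 -0.0981] rect [ 0.5917 -0.1073  0.0726  0.0872] 49.9 circ [ 0.5879 -0.1124  0.0475]
cork [324 245] 333 z 0.0086 mean [0.615  0.0761] rect [0.5995 0.0652 0.0738 0.0741] 86.2 circ [0.6    0.0643 0.0496]
```

The flask and square bottle are both within about 1 mm of their coaster centres. The round bottle is left.

Emit:
apply_moves([
  [0,0,25,0,1],
  [0,0,40,0,1],
  [0,0,40,0,1],
  [0,0,40,0,1],
  [0,0,16,0,1],
])

```text
time: 52.1
ee_pos: [0.4159, 0.312, 0.0841]
tcp_rot: [3.138, -0.003, -0.007]
force: [0.5, -0.7, 0.1]
width: 0.0919
```

Emit:
apply_moves([
  [0,0,6,0,1],
  [0,0,0,0,1],
  [0,0,0,0,0.2],
  [0,0,0,0,0.2],
  [0,0,0,0,0.2],
])

```text
time: 52.6
ee_pos: [0.4174, 0.3152, 0.0827]
tcp_rot: [-3.141, -0.0, -0.003]
force: [-0.4, -0.8, 0.1]
width: 0.0703
```

Emit:
apply_moves([
  [0,0,0,0,0.2],
  [0,0,0,0,0.2],
  [0,0,0,0,0.2],
  [0,0,0,0,0.2],
  [0,0,0,0,0.2],
])

```text
time: 53.1
ee_pos: [0.4168, 0.3143, 0.0816]
tcp_rot: [3.141, 0.0, 0.0]
force: [0.0, -2.6, 4.7]
width: 0.0493
```

Emit:
apply_moves([
  [0,0,-5,0,0.2],
  [0,0,-20,0,0.2],
  [0,0,-35,0,0.2],
  [0,0,-30,0,0.2],
  [4,15,-5,0,0.2],
])

```text
time: 53.6
ee_pos: [0.4208, 0.3038, 0.1798]
tcp_rot: [-3.136, -0.007, -0.007]
force: [0.9, -0.2, -3.5]
width: 0.049
```

Emit:
apply_moves([
  [8,30,0,0,0.2],
  [10,40,0,0,0.2],
  [10,40,0,0,0.2],
  [10,40,0,0,0.2],
  [10,40,0,0,0.2],
])

```text
time: 54.1
ee_pos: [0.4684, 0.1086, 0.1761]
tcp_rot: [-3.141, -0.002, 0.001]
force: [0.7, -0.2, -4.4]
width: 0.0495
```

Emit:
apply_moves([
  [10,40,0,0,0.2],
  [10,36,0,0,0.2],
  [7,26,0,0,0.2],
  [4,15,0,0,0.2],
  [1,8,0,0,0.2],
])

```text
time: 54.6
ee_pos: [0.5007, -0.0165, 0.1759]
tcp_rot: [-3.141, 0.003, 0.001]
force: [-0.7, 1.5, -4.8]
width: 0.0494
```

Emit:
apply_moves([
  [0,0,10,0,0.2],
  [0,0,25,0,0.2],
  [0,0,15,0,0.2],
  [0,0,5,0,0.2],
  [0,0,0,0,0.2],
])

```text
time: 55.1
ee_pos: [0.4999, -0.0137, 0.1206]
tcp_rot: [-3.141, -0.004, 0.003]
force: [0.1, 0.6, -3.7]
width: 0.0492
```

Emit:
apply_moves([
  [0,0,12,0,0.2],
  [0,0,10,0,0.2],
  [0,0,4,0,0.2],
  [0,0,1,0,0.2],
  [0,0,0,0,0.2],
])

```text
time: 55.6
ee_pos: [0.5008, -0.0151, 0.0944]
tcp_rot: [-3.142, -0.001, 0.0]
force: [0.7, -0.1, -3.4]
width: 0.0495
```

Emit:
apply_moves([
  [0,0,1,0,0.2],
  [0,0,0,0,0.2],
  [0,0,0,0,0.2],
  [0,0,0,0,0.2],
  [0,0,0,0,0.2],
])

```text
time: 56.1
ee_pos: [0.5008, -0.0152, 0.0936]
tcp_rot: [3.142, 0.0, 0.0]
force: [0.1, -0.4, -4.9]
width: 0.0496
```

Emit:
apply_moves([
  [0,1,2,0,0.2],
  [0,0,2,0,0.2],
  [0,0,1,0,0.2],
  [0,0,0.5,0,0.2],
  [0,0,0,0,0.2],
])

```text
time: 56.6
ee_pos: [0.5007, -0.0161, 0.0878]
tcp_rot: [-3.142, -0.001, 0.0]
force: [0.7, 0.5, -4.0]
width: 0.0492
```

Emit:
apply_moves([
  [0,0,0.5,0,0.2],
  [0,0,0.5,0,0.2],
  [0,0,0.5,0,0.2],
  [0,0,0,0,0.2],
  [0,0,0,0,0.2],
])

```text
time: 57.1
ee_pos: [0.5009, -0.0162, 0.0867]
tcp_rot: [3.141, 0.001, 0.001]
force: [-0.8, 0.2, -1.3]
width: 0.0492
```

Contact is just starting, so I press 1 mm more, release, lift and back away towards the mat side.

Emit:
apply_moves([
  [0,0,0.5,0,0.2],
  [0,0,0.5,0,0.2],
  [0,0,0,0,0.2],
  [0,0,0,0,0.2],
  [0,0,0,0,0.2],
])

```text
time: 57.6
ee_pos: [0.5014, -0.0162, 0.0866]
tcp_rot: [3.141, 0.0, 0.002]
force: [-2.0, -1.0, 7.4]
width: 0.0493
```

Emit:
apply_moves([
  [0,0,0,0,0.6],
  [0,0,0,0,0.7],
  [0,0,0,0,0.8],
  [0,0,0,0,0.8],
  [0,0,0,0,0.8],
])

```text
time: 58.1
ee_pos: [0.5007, -0.0161, 0.0854]
tcp_rot: [-3.142, -0.001, 0.0]
force: [-0.5, -0.8, -0.5]
width: 0.0734
```

Emit:
apply_moves([
  [0,0,-10,0,0.9],
  [0,0,-30,0,0.9],
  [0,0,-45,0,1],
  [0,0,-45,0,1],
  [0,-10,-35,0,1],
])

```text
time: 58.6
ee_pos: [0.5013, -0.0069, 0.2537]
tcp_rot: [3.141, -0.002, 0.004]
force: [1.0, -0.3, -0.7]
width: 0.0916
```

Emit:
apply_moves([
  [-8,-40,0,0,1],
  [-8,-45,0,0,1],
  [-8,-48,0,0,1],
  [-8,-48,0,0,1],
  [-8,-48,0,0,1],
])

```text
time: 59.1
ee_pos: [0.4601, 0.2245, 0.2515]
tcp_rot: [3.141, -0.0, 0.002]
force: [1.2, 0.3, 0.2]
width: 0.0919
```

Emit:
apply_moves([
  [-8,-48,0,0,1],
  [-4,-30,0,0,1],
  [0,-15,0,0,1],
  [0,0,0,0,1],
  [0,0,0,0,1],
])

```text
time: 59.6
ee_pos: [0.4486, 0.3152, 0.2507]
tcp_rot: [3.141, 0.001, -0.0]
force: [0.4, -0.8, 0.8]
width: 0.0921
```

```bash
python3 meas.py 6; python3 - <<'E'
import cv2
a=cv2.imread("pics/top6.png")[60:310,220:560];b=cv2.imread("pics/scene6.png")[90:320,160:420]
cv2.imwrite("pics/fin.png",cv2.hconcat([cv2.resize(a,(408,300)),cv2.resize(b,(339,300))]))
E
```

```text
top
caps [286 162] 213 z 0.1476 mean [0.5965 0.0637] rect [0.5975 0.0645 0.0303 0.0295] 42.1 circ [0.5976 0.0641 0.0158]
caps [378 166] 243 z 0.1527 mean [ 0.585  -0.1131] rect [ 0.5858 -0.1139  0.031   0.0329] 86.9 circ [ 0.5858 -0.1132  0.0168]
caps [328 213] 229 z 0.1479 mean [ 0.4957 -0.0162] rect [ 0.4961 -0.0164  0.031   0.0305] 47.6 circ [ 0.4963 -0.0163  0.016 ]
lidpan [481 197] 544 z 0.1128 mean [ 0.5286 -0.3192] rect [ 0.5293 -0.3199  0.0497  0.0511] 32.7 circ [ 0.5288 -0.3202  0.0265]
pan [467 205] 549 z 0.0551 mean [ 0.5223 -0.3107] rect [ 0.5275 -0.3175  0.0828  0.0738] 28.8 circ [ 0.5294 -0.3216  0.0423]
cork [295 185] 366 z 0.0083 mean [0.5823 0.0559] rect [0.5965 0.0648 0.0748 0.0739] 86.8 circ [0.5972 0.065  0.0515]
cork [370 188] 444 z 0.0084 mean [ 0.5734 -0.1113] rect [ 0.5805 -0.1122  0.0892  0.0811] 71.2 circ [ 0.5846 -0.1135  0.0457]
cork [329 228] 295 z 0.0084 mean [ 0.4834 -0.0184] rect [ 0.4911 -0.0181  0.0588  0.0737] 4.0 circ [ 0.4974 -0.0175  0.0372]
scene
caps [266 146] 175 z 0.1508 mean [ 0.5898 -0.109 ] rect [ 0.5863 -0.1126  0.036   0.0314] 36.9 circ [ 0.5859 -0.1121  0.0189]
caps [329 149] 163 z 0.1458 mean [ 0.5021 -0.0128] rect [ 0.4985 -0.0168  0.0326  0.0289] 52.2 circ [ 0.4985 -0.0164  0.0168]
caps [325 183] 220 z 0.146 mean [0.603  0.0675] rect [0.5992 0.065  0.0332 0.0306] 24.2 circ [0.6002 0.0648 0.0179]
lidpan [226 123] 232 z 0.1125 mean [ 0.5343 -0.3156] rect [ 0.5313 -0.3185  0.0496  0.0515] 24.4 circ [ 0.5318 -0.3203  0.0278]
pan [228 146] 265 z 0.0558 mean [ 0.5409 -0.3081] rect [ 0.5351 -0.3153  0.0722  0.0834] 52.0 circ [ 0.5318 -0.3202  0.0442]
cork [270 206] 263 z 0.0085 mean [ 0.5982 -0.0984] rect [ 0.592  -0.1076  0.0733  0.0874] 48.2 circ [ 0.5864 -0.1137  0.0467]
cork [324 245] 329 z 0.0086 mean [0.615  0.0761] rect [0.6003 0.0646 0.076  0.0732] 86.9 circ [0.6024 0.066  0.05  ]
```

View pics/fin.png

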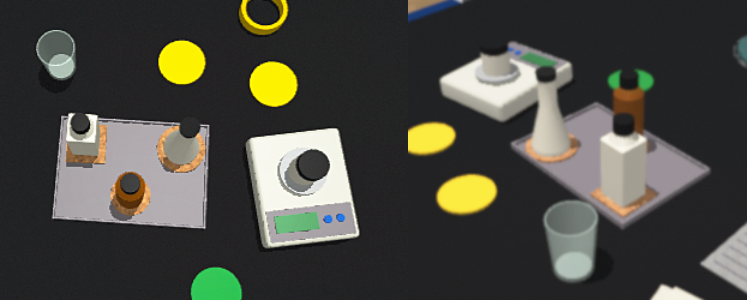

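The final picture shows the square bottle (80,135), flask (185,145) and round bottle (130,190) upright on their own coasters. The jar is on the pan at (313,165), and the beaker at (55,52) is undisturbed. The measurements agree within about 1.5 mm, so I hand the job in.

```bash
python3 -c "
from station import bot
print(bot.finish_job())"
```

```text
the job is handed in; nothing more can be done
None
```

The job is done and handed in at about 60 s of the 149 s allowed. I moved the round bottle, square bottle and flask to the mat, then stood the jar on the balance pan. After that I put the flask, square bottle and round bottle back on their own coasters.

- **Final position check:** in both cameras, each cap or lid centre lies within about 1–2 mm of its coaster or pan centre. All four things stand upright at the expected heights, and the gripper was open and clear of everything.
- **Forces:** contact force on set-down stayed below 9 N in every reading.
- **Beaker:** it looks undisturbed in the final picture. I did not re-measure its position.
- **Disagreements:** the two cameras differ from each other by about 2 mm in x, so I averaged them or compared each camera only with itself. The flask's neck, given as 30 mm, read 32 mm at the gripper, but the flask hung and was set down upright.

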